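Square the cutting board and lock it

TASK

The white cutting board lies askew on the drain plate of the dissecting bench, the notch at one corner on the upright peg. Push its opposite corner round, gently and keeping the notch on the peg, until the board bears against the stop block; hold it pressed there for a second with a steady 10 N or so (7 to 13; never above 18 N), then swing the turn catch fully shut behind it. The jar and the cassette ride along on the board, the jar upright, and nothing else is knocked out of place.

Things in the scene. Friction and masses are not known exactly. Their poses are not given: they have to be found in the camera images.
- station: The fixed perforated metal drain plate, 340 x 420 x 6 mm, its top at z = 6 mm; it carries peg, stop block and turn catch. Its frame has its origin on the peg's axis at table height, x pointing away from the robot, y left, z up; the plate runs from x -285 to +55 and y -325 to +95 mm in it. Offsets called station below are in this frame.
- peg: Fixed upright steel peg, 16 mm diameter, 34 mm tall, standing on the plate; origin at the centre of its foot. The board turns about it. 
- stop: Fixed rigid steel block, 26 (x) x 30 (y) x 34 mm, on the plate's far side, right; origin at the foot of its flat near face (which looks to station -x and takes the board's far edge), mid-width, at station (22, -188, 6) mm. Push the board against it with 7 to 13 N at the fingers for half a second or longer.
- board: Loose slippery white board 180 (x) x 228 (y) x 15 mm, with a notch 19 wide, 30 mm deep in its far edge by the far left corner. Origin: underside, on the peg's axis when the notch's bottom (board x = -8) bears on the peg, mid notch. Spans x -158..+22, y -198..+30 mm. Starts turned 14-24 degrees clockwise from station; home is parallel to station, far edge on the stop. 1-4 N turns it.
- board_corner (a point): The board's corner opposite the notch (near, right), half-way up: board (-158, -198, 7.5) mm. Pushing the near edge (x = -158) 45 to 65 mm from this corner, along an arc about the peg, turns the board counter-clockwise and keeps the notch on the peg.
- catch (a joint): Turn catch angle, rad: 0 shut at a hard end stop (arm points to station +y, 3 mm behind the near edge of the board when that is home); grows counter-clockwise from above to 2.6; at 1.57 the arm points to station -x. Starts open, 1.1 to 2.1; stays where left; 2 to 3 N at the pin turns it.
- catch_pin (a point): Centre of the exposed height of the catch's upright pin: the pin is 12 mm in diameter, from z = 19 to 55 mm, 55 mm from the pivot along a flat arm 14 mm wide, 70 mm long, its top at z = 20 mm.
- catch_pivot (a point): Top centre of the catch's round pivot boss (24 mm diameter, top at z = 26 mm), at station (-168, -235, 26) mm.
- jar: Loose specimen jar standing on the board, 56 mm diameter, 68 mm tall, origin at the centre of its underside; must stay upright on the board.
- cassette: Loose flat grey tissue cassette 40 x 28 x 7 mm lying on the board; origin at the centre of its underside.
- pot_near: Small bystander pot, 36 mm diameter, 45 mm tall, standing on the drain plate to the right of the board; leave alone. Origin at the centre of its underside.
- pot_a: Bystander jar, 70 mm diameter, 90 mm tall, on the table to the left; leave alone.
- pot_b: Bystander jar, 60 mm diameter, 75 mm tall, on the table to the left; leave alone.
- wash: Bystander bottle, 60 mm diameter, 150 mm tall, on the table to the left; leave alone.
- forceps: Bystander steel forceps 130 mm long, on the table to the right; leave alone.
- ruler: Bystander steel ruler 160 x 22 x 4 mm, on the table to the right; leave alone.
- cassette_b: Bystander cassette 40 x 28 x 7 mm lying on the drain plate's right side; leave alone.
Not all that is in view belongs to the job. Leave any orange look-alike of the jar alone.

How it is judged:
By the outcome, as a careful person would: the job done as asked, in the order asked, and still so for the second after the job is handed in, with the robot touching nothing.
It also fails if it takes over 54 s, if anything falls off the work surface, if the arm or the gripper's body presses on something with over 40 N, if the wrist force passes 120 N, or if a joint passes its speed limit or range.

ROBOT

A 6-joint arm with a two-finger parallel gripper is mounted at the origin on the work surface. World frame = base frame: x ahead of the robot, y to its left, z up, the work surface at z = 0. Lengths are in m, angles in rad, forces in N, time in s.
With the tool pointing down it reaches from about 0.25 to 0.725 m from the base axis. Payload 4 kg.
Tool frame: the origin (TCP) lies midway between the tips of the shut fingers; the grasp point (between the pads) lies 19 mm behind it; y points along the fingers, z is the direction in which the jaws open and shut, and the axes are right-handed (so a half turn about y gives the same grasp; the last joint's range is limited). The gripper opens to 85 mm and grips with 20 to 120 N. Pads are 22 mm wide; open, the fingers measure 114 mm over their backs; the gripper's body (76 mm by 85 mm) begins 54 mm behind the grasp point. The pads swing forward as they close: fully open they stand 13 mm farther back than shut.
Start: joints at [-1.313, 0.241, 0.005, 1.335, 0, 1.571], TCP at [0.127, -0.483, 0.231] pointing down, gripper open.
Joint ranges: [-2.72, 2.72], [-1.05, 1.87], [-1.09, 1.28], [-1.99, 2.15], [-1.42, 1.44], [-3.14, 3.14]. Speed limits (rad/s): [2.79, 2.79, 3.14, 3.14, 3.14, 3.14].

INTERFACE

Orientations are given as a rotation vector (axis times angle).
In Python, from cell import env gives the robot as it stands.
- The arm moves only by the shell command python3 -m handwheel 'ROWS' [FORCE]. ROWS is JSON, a list of rows, each a list of 3 entries, a list of its own where there are three numbers: the shift along the tool's x, y, z scaled (see below), then the turn, a rotation vector about the tool's x, y, z scaled (see below), then the opening, from -1 (shut) to 1 (fully open), so that 0 is half open. In form: [[[tx, ty, tz], [ax, ay, az], claw], ...]. A call has exactly 10 rows; each row is the pose to reach, as a shift and turn from the pose measured when the call began, along the tool's axes at that moment, turning the shorter way round; what a row does not reach only later rows make up. The controller multiplies each number of a shift by 0.1 m and each number of a turn by 180 degrees. A row lasts 1/10 s, in which the tool goes at most 50 mm and 8.59 degrees, less where a joint would pass 70% of its speed; a pose out of reach is approached as far as the arm can. A call with a number of a shift or a turn outside -1 to 1 is refused whole. A call with a gripper value outside its range is refused whole. The fingers move at their own pace and stop on an object; FORCE is the grip in N (left out, the last holds). Time passes only in rows, so rows that repeat a pose let the fingers close, or fill a call up. It gives the time, the measured TCP pose, the force and the opening at its end, in the units of the state.
- env.sense(): the state, without advancing time (a new reading comes with each control period).
- env.read_camera(name): name is "scene" or "side" or "wrist"; returns a dict with "frame" (420x560x3 uint8, red, green, blue), "range_z" (420x560 float32, m along the optical axis (not along the pixel's ray), 0 where there is no reading), "fx", "fy", "cx", "cy" (pixels), "k1" (the pictures are not rectified: a ray, as slopes to the right and down, at radius r is drawn at 1 + k1 r^2 times it, then the intrinsics apply), "eye" and "attitude" of the camera in the world; the wrist camera has in their place "T_tool_cam" (4x4, takes a point from camera to tool coordinates, whose origin is the TCP and whose axes are the tool frame's). Camera axes: x right, y down, z forward; pixel columns grow to the right and rows downward; lengths in m; the calibration is good to about 2 mm. A picture is of the moment at which its call begins: read the wrist's pose just before it.
- env.job_done(): hands the job in, once; it reports no verdict.
Trained networks look in the newest picture that a camera, given by its name, has taken for a name from the list of things; names that differ only in an ending like _2 or _b are one class to them, and where a whole thing is asked for, a point or a joint stands for the part that bears it (a point fixed in the world has none). Each returns a list of dicts, best first, with "conf" (0 to 1); they miss things now and then, are a little off and sometimes report something else, mostly with a low value. They report only what shows in the picture. A call takes as long as a camera call. They do not tell look-alikes from the thing itself.
- env.recognise(camera, query): "position" ([column, row] as shares, 0 to 1, of the picture: columns of its width, rows of its height, amid what is visible of it).
The state is a dict: "time": time; "qpos": joint angles; "dq": joint speeds; "joint_torque": joint torques, N m; "eef_pos": TCP position; "ee_rot": TCP orientation; "force": force on the tool from outside, world axes, zero at the start; "torque": the same for the moment, N m; "gripper_width": finger opening in m.
Only numpy, scipy, OpenCV 4.12 (cv2) and the standard library are available. Lean on these libraries where they do the work, as an engineer would, in place of code of your own. Each camera call takes 0.05 s, during which the arm holds its last target. There are 200 camera calls.

## Working session

There is one attempt and no reset: what is moved stays moved. The work goes in short steps, Python scripts to look and compute and a shell command to move; the robot and the scene stay as the last step left them, time stands still between calls to the robot, and variables do not carry over. Pictures are saved under pics/ and viewed, about 8 in all and at most 12, crops included, and the job is handed in when it is done.

```bash
mkdir -p pics; ls; cat > h.py <<'E'
import numpy as np, cv2
from scipy.spatial.transform import Rotation as R
from cell import env
def rot(a):
    a=np.array(a,float)
    if a.shape==(3,3): return a
    return (R.from_rotvec(a) if a.size==3 else R.from_quat(a)).as_matrix()
def T(c):
    if 'eye' in c: return rot(c['attitude']),np.array(c['eye'])
    s=env.sense(); A=rot(s['ee_rot']); M=np.array(c['T_tool_cam']); return A@M[:3,:3],A@M[:3,3]+np.array(s['eef_pos'])
def ray(c,u,v):
    x,y=(u-c['cx'])/c['fx'],(v-c['cy'])/c['fy']; X,Y=x,y
    for _ in range(10):
        k=1+c['k1']*(X*X+Y*Y); X,Y=x/k,y/k
    return np.array([X,Y,1.])
def atz(c,u,v,z):
    A,e=T(c); d=A@ray(c,u,v); return e+d*(z-e[2])/d[2]
def cloud(c):
    A,e=T(c); v,u=np.mgrid[:420,:560]; r=ray(c,u,v) if 0 else None
    x=(u-c['cx'])/c['fx'];y=(v-c['cy'])/c['fy'];X,Y=x,y
    for _ in range(10):
        k=1+c['k1']*(X*X+Y*Y); X,Y=x/k,y/k
    P=np.stack([X,Y,np.ones_like(X)],-1)*c['range_z'][...,None]
    return P@A.T+e
E
python3 - <<'E'
from h import *
np.set_printoptions(precision=4,suppress=True)
print(env.sense())
for n in ("scene","side"):
    c=env.read_camera(n); cv2.imwrite(f'pics/{n}0.png',cv2.cvtColor(c['frame'],cv2.COLOR_RGB2BGR))
    print(n,{k:v for k,v in c.items() if k not in('frame','range_z')})
    P=cloud(c)
    for q in ("peg","stop","board","board_corner","catch","catch_pin","catch_pivot","jar","cassette","pot_near"):
        for d in env.recognise(n,q)[:2]:
            u,v=d['position'][0]*560,d['position'][1]*420
            print(q,round(d['conf'],2),round(u),round(v),P[min(419,int(v)),min(559,int(u))])
E
```

```text
pics
{'time': 0.0, 'qpos': array([-1.313 ,  0.2414,  0.0037,  1.3352,  0.    ,  1.5708]), 'dq': array([ 0.002 ,  0.0004, -0.0005,  0.0003,  0.0008,  0.0014]), 'joint_torque': array([ -0.0009, -37.2316,  25.241 ,   0.017 ,  -0.0001,  -0.    ]), 'eef_pos': array([ 0.1273, -0.4829,  0.2304]), 'ee_rot': array([-0.2704,  2.0863, -2.0819]), 'force': array([0.8535, 0.7815, 0.2226]), 'torque': array([ 0.0128, -0.0256,  0.0204]), 'gripper_width': 0.0854935217727624}
scene {'fx': 446.3482972095624, 'fy': 446.3482972095624, 'cx': 276.4983753117518, 'cy': 210.3110225252687, 'k1': -0.0573787608575016, 'eye': array([ 1.321 , -0.9057,  0.8311]), 'attitude': array([-2.1067, -0.6811,  0.3566])}
peg 0.57 298 207 [0.6961 0.0587 0.0275]
stop 0.49 283 247 [ 0.7675 -0.1183  0.0201]
board 0.59 258 212 [ 0.6077 -0.0273  0.0214]
board_corner 0.7 255 211 [ 0.5957 -0.0323  0.0193]
catch 0.71 196 230 [ 0.5001 -0.198   0.0058]
catch_pin 0.71 197 234 [ 0.5257 -0.2179  0.019 ]
catch_pivot 0.73 237 236 [ 0.6153 -0.1437  0.005 ]
catch_pivot 0.32 328 161 [0.6412 0.3397 0.0468]
jar 0.83 272 204 [ 0.6529 -0.0194  0.065
[... 438 characters left out ...]
4  0.0203]
stop 0.69 329 242 [ 0.7599 -0.1374  0.0386]
stop 0.45 289 356 [ 0.5725 -0.4181  0.0074]
board 0.78 258 229 [ 0.5934 -0.0275  0.0238]
board 0.29 243 140 [0.6293 0.3451 0.0513]
board_corner 0.66 260 232 [ 0.5928 -0.0419  0.0267]
board_corner 0.39 315 276 [ 0.6877 -0.2446  0.0525]
catch 0.57 245 284 [ 0.5149 -0.2205  0.0462]
catch 0.56 294 290 [ 0.6344 -0.246   0.0101]
catch_pin 0.82 248 284 [ 0.5249 -0.206   0.0202]
catch_pivot 0.75 258 265 [ 0.5631 -0.1421  0.0076]
jar 0.8 272 211 [ 0.6311 -0.0251  0.0828]
jar 0.59 332 179 [0.845  0.0795 0.0593]
cassette 0.6 249 199 [0.5915 0.0902 0.0308]
cassette 0.59 294 290 [ 0.6311 -0.2479  0.0138]
pot_near 0.5 314 275 [ 0.6842 -0.2402  0.0481]
```

```bash
python3 - <<'E'
import cv2
a=cv2.imread('pics/side0.png'); cv2.imwrite('pics/side0c.png',cv2.resize(a[140:340,170:380],None,fx=3.8,fy=3,interpolation=cv2.INTER_CUBIC)[:600,:800])
E
```

```text
(no output)
```

View pics/side0c.png

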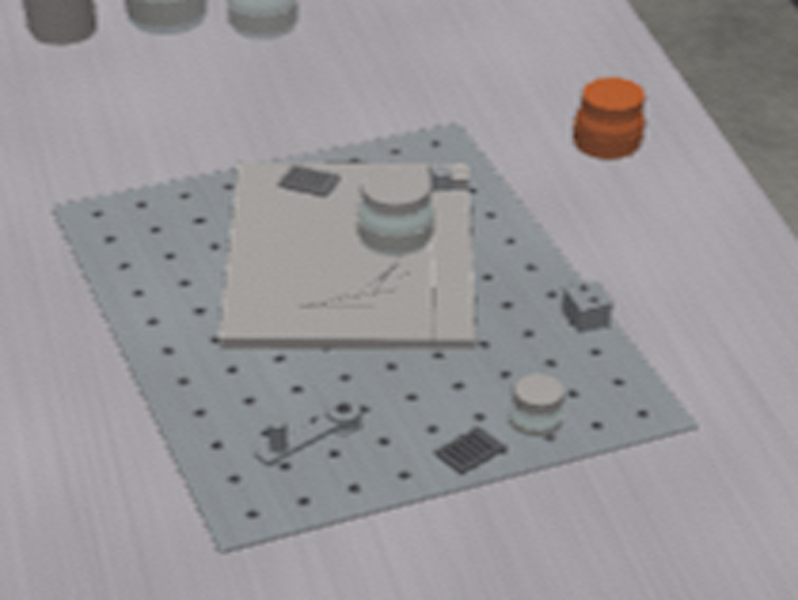

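View pics/scene0.png

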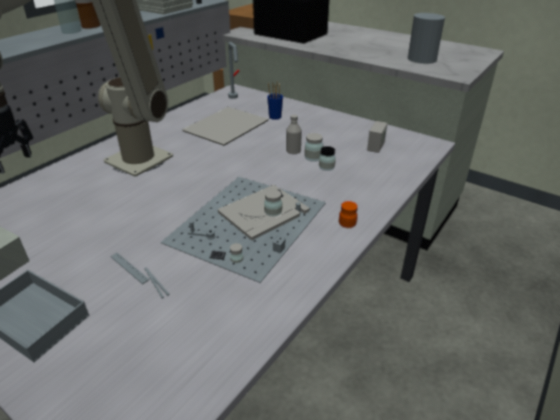

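The side crop (origin 170,140, scale 3.8×3) shows:
- The plate, with its corners at crop (50,207), (460,125), (697,428) and (222,550).
- The board, turned clockwise, with its near-right corner at (221,344).
- The jar at (395,210) and the cassette at (310,180).
- The peg at (450,178) and the stop at (587,305).
- The catch pivot at (343,410) and the pin at (275,437).
- The small pot at (540,400).

The orange jar is the look-alike and stays untouched.

```bash
cat > st.py <<'E'
from h import *
from scipy.optimize import least_squares
np.set_printoptions(precision=4,suppress=True)
C=np.array([[-.285,.095],[.055,.095],[.055,-.325],[-.285,-.325]])
px={'side':[(183.2,209),(291,181.7),(353.4,282.7),(228.4,323.3)],'scene':[(240,178),(325,203),(262,278),(165,240)]}
W=[]
for n in px:
    c=env.read_camera(n); 
    # refine corners: plate vs table colour edges by sub-pixel corner search
    g=cv2.cvtColor(c['frame'],cv2.COLOR_RGB2GRAY)
    p=np.array(px[n],np.float32).reshape(-1,1,2).copy()
    p=cv2.cornerSubPix(g,p,(4,4),(-1,-1),(3,30,.01)).reshape(-1,2)
    w=np.array([atz(c,*q,.006)[:2] for q in p]); W.append(w); print(n,p.round(1).tolist(),w.tolist())
def f(q,w):
    a=q[2];A=np.array([[np.cos(a),-np.sin(a)],[np.sin(a),np.cos(a)]]);return (C@A.T+q[:2]-w)
for w in W+[np.mean(W,0)]:
    r=least_squares(lambda q:f(q,w).ravel(),[.7,.05,0.1]); print(r.x,np.degrees(r.x[2]),(r.fun*1000).round(1))
q=r.x;a=q[2];A=np.array([[np.cos(a),-np.sin(a)],[np.sin(a),np.cos(a)]])
for n,p in dict(peg=(0,0),stop=(.022,-.188),pivot=(-.168,-.235)).items(): print(n,A@p+q[:2])
E
python3 st.py
```

```text
side [[183.0, 209.1999969482422], [289.79998779296875, 180.5], [353.6000061035156, 282.20001220703125], [227.3000030517578, 324.3999938964844]] [[0.4027508920467718, 0.11616171846499979], [0.7395739752821934, 0.1612794849118785], [0.7910099699495117, -0.2581427891413506], [0.45286448659089407, -0.2997972211436559]]
scene [[243.60000610351562, 178.0], [326.0, 202.3000030517578], [262.0, 278.0], [165.0, 240.0]] [[0.4292104152374565, 0.11820989783646607], [0.7445537624524414, 0.15693544514998226], [0.788324276154963, -0.24300934268811458], [0.4622589747831507, -0.2840269878507855]]
[0.6965 0.0582 0.1237] 7.087072857696459 [-0.8  1.1 -0.2 -2.   0.2  0.6  0.9  0.3]
[0.7082 0.0636 0.1066] 6.106614184611126 [-14.5   9.5   8.2   7.    9.1 -10.7  -2.9  -5.8]
[0.7023 0.0609 0.1153] 6.608276821124197 [-7.7  5.3  4.   2.5  4.7 -5.  -0.9 -2.8]
peg [0.7023 0.0609]
stop [ 0.7458 -0.1233]
pivot [ 0.5625 -0.1919]
```

```bash
cat >> h.py <<'E'
S0=np.array([.6965,.0582]);SA=np.radians(7.09)
def R2(a): return np.array([[np.cos(a),-np.sin(a)],[np.sin(a),np.cos(a)]])
def s2w(p): return R2(SA)@np.array(p)+S0
def w2s(p): return R2(SA).T@(np.array(p)-S0)
def goal(xyz,xaxis=None):
    "row numbers for TCP goal, tool down with tool x at world yaw xaxis (deg)"
    s=env.sense();A=rot(s['ee_rot']);d=A.T@(np.array(xyz)-s['eef_pos'])/.1
    r=np.zeros(3)
    if xaxis is not None:
        b=np.radians(xaxis);y=np.array([0,0,-1.]);x=np.array([np.cos(b),np.sin(b),0]);B=np.stack([x,y,np.cross(x,y)],1)
        r=R.from_matrix(A.T@B).as_rotvec()/np.pi
    return d.round(3),r.round(4)
E
python3 - <<'E'
from h import *
np.set_printoptions(precision=4,suppress=True)
c=env.read_camera('wrist');print(c['T_tool_cam'],c['fx'],c['k1']);print(rot(env.sense()['ee_rot']))
print(goal([.45,-.07,.27],-90+7), goal([.45,-.07,.27],90+7),goal([.45,-.07,.27],7))
E
```

```text
[[-0.0007  0.949   0.3152 -0.0821]
 [-0.0002 -0.3152  0.949  -0.1419]
 [ 1.      0.0006  0.0004 -0.0006]
 [ 0.      0.      0.      1.    ]] 365.63642638717516 -0.005883969849869244
[[-0.9669 -0.      0.255 ]
 [-0.255   0.     -0.9669]
 [ 0.     -1.     -0.    ]]
(array([-4.173, -0.387, -3.176]), array([ 0.    , -0.4568, -0.    ])) (array([-4.173, -0.387, -3.176]), array([0.    , 0.5432, 0.    ])) (array([-4.173, -0.387, -3.176]), array([ 0.    , -0.9568, -0.    ]))
```

```bash
python3 -m handwheel '[[[-0.2,0,-0.2],[0,0,0],1],[[-0.5,0,-0.4],[0,0,0],1],[[-0.8,0,-0.6],[0,0,0],1],[[-1,0,-0.8],[0,-0.05,0],-1],[[-1,0,-0.8],[0,-0.1,0],-1],[[-1,0,-0.8],[0,-0.14,0],-1],[[-1,0,-0.8],[0,-0.18,0],-1],[[-1,0,-0.8],[0,-0.22,0],-1],[[-1,0,-0.8],[0,-0.25,0],-1],[[-1,0,-0.8],[0,-0.25,0],-1]]'
python3 -c "
from h import *
print(goal([.5,-.03,.27],-95),env.sense()['qpos'])"
```

```text
time: 2.25
eef_pos: [0.2038, -0.3806, 0.2314]
ee_rot: [-0.912, 1.586, -1.587]
force: [-0.1, 0.3, -0.3]
gripper_width: -0.0007
(array([-4.521, -0.387,  0.793]), array([-0.    , -0.1402,  0.    ])) [-1.07918165e+00  1.05399329e-01 -1.60153850e-01  1.30508345e+00
 -2.21928676e-05  1.01935378e+00]
```

```bash
R1='x'; python3 -m handwheel '[[[-0.2,0,0],[0,0,0],-1],[[-0.5,-0.1,0.1],[0,0,0],-1],[[-0.8,-0.2,0.2],[0,0,0],-1],[[-1,-0.3,0.4],[0,0.03,0],-1],[[-1,-0.4,0.6],[0,0.06,0],-1],[[-1,-0.4,0.8],[0,0.1,0],-1],[[-1,-0.4,0.8],[0,0.14,0],-1],[[-1,-0.4,0.8],[0,0.14,0],-1],[[-1,-0.4,0.8],[0,0.14,0],-1],[[-1,-0.4,0.8],[0,0.14,0],-1]]'
python3 -c "
from h import *
print(goal([.5,-.03,.27],-95),rot(env.sense()['ee_rot'])[:,0])"
```

```text
time: 3.25
eef_pos: [0.3229, -0.3344, 0.2714]
ee_rot: [-0.585, 1.877, -1.877]
force: [-0.1, -0.2, 0.8]
gripper_width: -0.0001
(array([-3.186,  0.014, -1.5  ]), array([ 0.  , -0.28,  0.  ])) [-8.23116613e-01 -5.67872377e-01  7.06948694e-05]
```

```bash
python3 -m handwheel '[[[-0.2,0,-0.2],[0,-0.02,0],-1],[[-0.5,0,-0.4],[0,-0.04,0],-1],[[-0.8,0,-0.6],[0,-0.06,0],-1],[[-1,0,-0.8],[0,-0.06,0],-1],[[-1,0,-0.8],[0,-0.06,0],-1],[[-1,0,-0.8],[0,-0.06,0],-1],[[-1,0,-0.8],[0,-0.06,0],-1],[[-1,0,-0.8],[0,-0.06,0],-1],[[-1,0,-0.8],[0,-0.06,0],-1],[[-1,0,-0.8],[0,-0.06,0],-1]]'
python3 -m handwheel '[[[-0.2,0,-0.2],[0,-0.04,0],-1],[[-0.5,0,-0.4],[0,-0.08,0],-1],[[-0.8,0,-0.4],[0,-0.12,0],-1],[[-1,0,-0.4],[0,-0.16,0],-1],[[-1,0,-0.4],[0,-0.2,0],-1],[[-1,0,-0.4],[0,-0.22,0],-1],[[-1,0,-0.4],[0,-0.22,0],-1],[[-1,0,-0.4],[0,-0.22,0],-1],[[-1,0,-0.4],[0,-0.22,0],-1],[[-1,0,-0.4],[0,-0.22,0],-1]]'
python3 -c "
from h import *
print(goal([.5,-.03,.27],-95),rot(env.sense()['ee_rot'])[:,0])"
```

```text
time: 4.25
eef_pos: [0.3596, -0.2123, 0.2713]
ee_rot: [-0.734, 1.756, -1.756]
force: [0.2, 0.4, 0.7]
gripper_width: 0.0002
time: 5.25
eef_pos: [0.4014, -0.1133, 0.2713]
ee_rot: [-1.166, 1.275, -1.275]
force: [0.5, 0.8, 0.5]
gripper_width: 0.0005
(array([-0.917,  0.013,  0.908]), array([ 0.0001, -0.0007, -0.    ])) [-8.94027990e-02 -9.95995552e-01 -2.68235800e-05]
```

```bash
python3 -m handwheel '[[[-0.2,0,0.2],[0,0,0],-1],[[-0.4,0,0.4],[0,0,0],-1],[[-0.6,0,0.6],[0,0,0],-1],[[-0.8,0,0.8],[0,0,0],-1],[[-0.8,0,0.8],[0,0,0],-1],[[-0.8,0,0.8],[0,0,0],-1],[[-0.8,0,0.8],[0,0,0],-1],[[-0.8,0,0.8],[0,0,0],-1],[[-0.8,0,0.8],[0,0,0],-1],[[-0.8,0,0.8],[0,0,0],-1]]'
python3 - <<'E'
from h import *
np.set_printoptions(precision=4,suppress=True)
s=env.sense();c=env.read_camera('wrist');cv2.imwrite('pics/w1.png',cv2.cvtColor(c['frame'],cv2.COLOR_RGB2BGR))
P=cloud(c);np.savez('w1.npz',P=P,f=c['frame'])
Hh={'peg':.04,'stop':.04,'catch_pin':.055,'catch_pivot':.026,'jar':.089,'cassette':.028,'pot_near':.051,'board':.021,'board_corner':.021}
for q,z in Hh.items():
    for d in env.recognise('wrist',q)[:2]:
        u,v=d['position'][0]*560,d['position'][1]*420
        w=P[min(419,int(v)),min(559,int(u))];print(q,round(d['conf'],2),round(u),round(v),w,'stn',w2s(w[:2]),'atz',atz(c,u,v,z)[:2])
E
```

```text
time: 6.25
eef_pos: [0.4879, -0.0412, 0.2715]
ee_rot: [-1.165, 1.275, -1.276]
force: [-0.1, 0.2, 0.2]
gripper_width: -0.0002
peg 0.94 489 39 [0.6924 0.06   0.0386] stn [-0.0039  0.0023] atz [0.6926 0.0598]
stop 0.96 524 211 [ 0.7462 -0.1178  0.0389] stn [ 0.0276 -0.1808] atz [ 0.7456 -0.1175]
stop 0.47 344 281 [ 0.5488 -0.197   0.0198] stn [-0.178 -0.235] atz [ 0.5469 -0.1854]
catch_pin 0.69 342 280 [ 0.5476 -0.1951  0.0204] stn [-0.179 -0.233] atz [ 0.5436 -0.1752]
catch_pivot 0.92 345 210 [ 0.5534 -0.1063  0.0196] stn [-0.1623 -0.1456] atz [ 0.5533 -0.1036]
jar 0.77 445 110 [0.6323 0.0046 0.0903] stn [-0.0704 -0.0453] atz [0.6336 0.0042]
jar 0.69 410 303 [ 0.6331 -0.2437  0.0103] stn [-0.1002 -0.2918] atz [ 0.6073 -0.1884]
cassette 0.84 409 303 [ 0.6331 -0.2437  0.0103] stn [-0.1002 -0.2918] atz [ 0.6278 -0.2314]
cassette 0.78 388 23 [0.6018 0.0835 0.0258] stn [-0.0908  0.0368] atz [0.6014 0.0836]
pot_near 0.73 454 294 [ 0.6746 -0.2126  0.0418] stn [-0.0552 -0.266 ] atz [ 0.6705 -0.2067]
board 0.64 388 109 [0.6032 0.0031 0.0205] stn [-0.0994 -0.0432] atz [0.6035 0.0026]
board_corner 0.87 388 110 [0.6029 0.0011 0.0216] stn [-0.0999 -0.0451] atz [0.6031 0.0013]
```

View pics/w1.png

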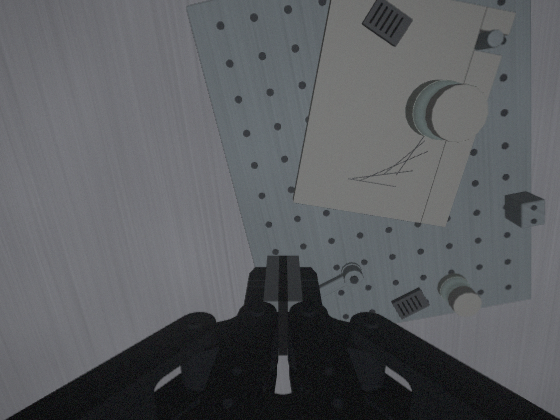

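The wrist view shows:
- The board, with its near-right corner at (293,203), far-right at (446,227) and far-left at (515,13).
- The peg at (492,39), seated in the notch.
- The jar at (445,110), the stop at (524,210) and the catch pivot at (350,272). The fingers hide the catch pin.

```bash
python3 - <<'E'
from h import *
np.set_printoptions(precision=4,suppress=True)
c=env.read_camera('wrist');P=cloud(c)
for n,(u,v) in dict(nr=(293.5,203),fr=(446,227),fl=(515.5,13),n1=(331,1)).items():
    w=atz(c,u,v,.021);print(n,w,w2s(w[:2])*1000)
a=atz(c,293.5,203,.021)[:2];b=atz(c,446,227,.021)[:2];f=atz(c,515.5,13,.021)[:2];n1=atz(c,331,1,.021)[:2]
ang=lambda d:np.degrees(np.arctan2(d[1],d[0]))
print('yaw right edge',ang(b-a),np.linalg.norm(b-a),'near edge',ang(n1-a)-90,'far',ang(f-b)-90,np.linalg.norm(f-b))
th=np.radians(ang(b-a));
for k,p,q in (('nr',(-.158,-.198),a),('fr',(.022,-.198),b),('fl',(.022,.030),f)): print('origin from',k,q-R2(th)@np.array(p))
v,u=np.mgrid[:420,:560]
def top(u0,v0,r,zl,zh):
    m=(abs(u-u0)<r)&(abs(v-v0)<r)&(P[...,2]>zl)&(P[...,2]<zh);Q=P[m];return len(Q),np.median(Q,0),(Q.min(0)+Q.max(0))/2
print('peg',top(492,39,12,.036,.045));print('stop',top(530,210,25,.036,.045));
for r in(.024,.022): print('pivot',top(350,272,14,r,.03))
print('jar',top(455,112,40,.084,.095));print('expected stop top',s2w((.035,-.188)),'pivot',s2w((-.168,-.235)))
c=env.read_camera('side');Ps=cloud(c)
m=(Ps[...,2]>.03)&(Ps[...,2]<.058)&(np.linalg.norm(Ps[...,:2]-s2w((-.168,-.235)),axis=-1)<.075)
Q=Ps[m];print('pin side',len(Q),np.median(Q,0),Q.max(0),Q.min(0))
E
```

```text
nr [ 0.4967 -0.0918  0.021 ] [-216.7758 -124.1836]
fr [ 0.6702 -0.1366  0.021 ] [ -50.1409 -190.0271]
fl [0.7261 0.0826 0.021 ] [32.345  20.5803]
n1 [0.5487 0.1085 0.021 ] [-140.5055   68.1244]
yaw right edge -14.470765372466804 0.17917185380528688 near edge -14.543503338870934 far -14.298138055098974 0.2261844180229264
origin from nr [0.6992 0.0604]
origin from fr [0.6984 0.0607]
origin from fl [0.6973 0.0591]
peg (246, array([0.6977, 0.0604, 0.0387]), array([0.6981, 0.0606, 0.0385]))
stop (636, array([ 0.7546, -0.1212,  0.0391]), array([ 0.7557, -0.122 ,  0.0394]))
pivot (227, array([ 0.5603, -0.192 ,  0.0257]), array([ 0.5605, -0.1919,  0.0264]))
pivot (257, array([ 0.56  , -0.1909,  0.0256]), array([ 0.5605, -0.1915,  0.0254]))
jar (2642, array([0.646 , 0.0001, 0.0881]), array([ 0.6468, -0.0007,  0.0872]))
expected stop top [ 0.7544 -0.124 ] pivot [ 0.5588 -0.1957]
pin side 50 [ 0.5098 -0.2225  0.0451] [ 0.5647 -0.1918  0.057 ] [ 0.5046 -0.2276  0.0304]
```

```bash
sed -i "s/^S0=.*/S0=np.array([.698,.0605]);SA=np.radians(6.92)/" h.py
cat >> h.py <<'E'
def arc(dphi, bx=-.1725, by=-.143, z=.012, b0=None):
    "goal with board at station-relative angle dphi deg"
    a=SA+np.radians(dphi); p=S0+R2(a)@np.array([bx,by]); return goal([*p,z],np.degrees(a)-90)
E
python3 -m handwheel '[[[-0.09,0.3,-0.11],[0,0.02,0],-1],[[-0.09,0.6,-0.11],[0,0.04,0],-1],[[-0.09,0.8,-0.11],[0,0.0525,0],-1],[[-0.09,1,-0.11],[0,0.0525,0],-1],[[-0.09,1,-0.11],[0,0.0525,0],-1],[[-0.09,1,-0.11],[0,0.0525,0],-1],[[-0.09,1,-0.11],[0,0.0525,0],-1],[[-0.09,1,-0.11],[0,0.0525,0],-1],[[-0.09,1,-0.11],[0,0.0525,0],-1],[[-0.09,1,-0.11],[0,0.0525,0],-1]]'
python3 -m handwheel '[[[0,0.2,0],[0,0,0],-1],[[0,0.4,0],[0,0,0],-1],[[0,0.6,0],[0,0,0],-1],[[0,0.8,0],[0,0,0],-1],[[0,1,0],[0,0,0],-1],[[0,1,0],[0,0,0],-1],[[0,1,0],[0,0,0],-1],[[0,1,0],[0,0,0],-1],[[0,1,0],[0,0,0],-1],[[0,1,0],[0,0,0],-1]]'
python3 -c "
from h import *
print(arc(-21.4,-.190))"
```

```text
time: 7.85
eef_pos: [0.4783, -0.0308, 0.1718]
ee_rot: [-1.077, 1.394, -1.394]
force: [0.2, 0.5, -0.3]
gripper_width: 0.0002
time: 8.85
eef_pos: [0.4792, -0.0308, 0.0728]
ee_rot: [-1.076, 1.392, -1.395]
force: [-0.5, 0.2, 0.3]
gripper_width: 0.0001
(array([-0.001,  0.608, -0.011]), array([-0.0009, -0.0005, -0.0002]))
```

Descend, then approach the edge slowly.

```bash
python3 -m handwheel '[[[0,0.15,0],[0,0,0],-1],[[0,0.3,0],[0,0,0],-1],[[0,0.45,0],[0,0,0],-1],[[0,0.55,0],[0,0,0],-1],[[0,0.6,0],[0,0,0],-1],[[0,0.6,0.03],[0,0,0],-1],[[0,0.6,0.06],[0,0,0],-1],[[0,0.6,0.09],[0,0,0],-1],[[0,0.6,0.12],[0,0,0],-1],[[0,0.6,0.14],[0,0,0],-1]]'
python3 -c "
from h import *
print(arc(-21.4),env.sense()['force'])
for p in (-20,-18,-16,-14,-12): print(p,arc(p))"
```

```text
time: 9.85
eef_pos: [0.4937, -0.0345, 0.0132]
ee_rot: [-1.075, 1.391, -1.396]
force: [-0.1, -0.6, 0.7]
gripper_width: 0.0
(array([-0.   ,  0.012,  0.016]), array([-0.0012, -0.0006, -0.0002])) [-0.0736085  -0.59275465  0.6768621 ]
-20 (array([0.041, 0.012, 0.051]), array([-0.0012, -0.0083, -0.0002]))
-18 (array([0.099, 0.012, 0.104]), array([-0.0012, -0.0194, -0.0002]))
-16 (array([0.155, 0.012, 0.158]), array([-0.0012, -0.0306, -0.0002]))
-14 (array([0.209, 0.013, 0.215]), array([-0.0012, -0.0417, -0.0002]))
-12 (array([0.262, 0.013, 0.273]), array([-0.0012, -0.0528, -0.0001]))
```

```bash
python3 -m handwheel '[[[0.01,0.01,0.025],[0,-0.003,0],-1],[[0.025,0.01,0.037],[0,-0.006,0],-1],[[0.041,0.01,0.051],[0,-0.0083,0],-1],[[0.057,0.01,0.065],[0,-0.011,0],-1],[[0.073,0.01,0.08],[0,-0.0145,0],-1],[[0.09,0.01,0.095],[0,-0.018,0],-1],[[0.107,0.01,0.111],[0,-0.021,0],-1],[[0.123,0.01,0.127],[0,-0.0245,0],-1],[[0.14,0.01,0.143],[0,-0.0275,0],-1],[[0.155,0.01,0.158],[0,-0.0306,0],-1]]'
python3 - <<'E'
from h import *
print(env.sense()['force'])
for p in (-16,-14,-12,-10,-8): print(p,arc(p))
c=env.read_camera('wrist');cv2.imwrite('pics/w2.png',cv2.cvtColor(c['frame'],cv2.COLOR_RGB2BGR))
E
```

```text
time: 10.85
eef_pos: [0.5052, -0.0536, 0.0123]
ee_rot: [-1.128, 1.321, -1.326]
force: [-1.2, 0.1, 0.6]
gripper_width: 0.0002
[-1.241222    0.05554732  0.60908291]
-16 (array([-0.001,  0.003, -0.001]), array([-0.0012,  0.0003, -0.0001]))
-14 (array([0.058, 0.003, 0.05 ]), array([-0.0012, -0.0108, -0.0001]))
-12 (array([0.116, 0.003, 0.103]), array([-0.0012, -0.0219, -0.0001]))
-10 (array([0.171, 0.003, 0.158]), array([-0.0012, -0.0331, -0.0001]))
-8 (array([0.225, 0.003, 0.215]), array([-0.0012, -0.0442, -0.    ]))
```

View pics/w2.png

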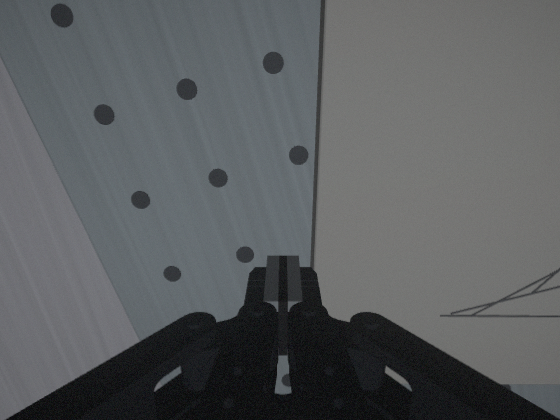

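The finger's outer side touches the board's near edge at about (315,270), with the edge parallel to the finger. I'll continue along the arc.

```bash
python3 -m handwheel '[[[0.022,0,0.019],[0,-0.004,0],-1],[[0.044,0,0.038],[0,-0.008,0],-1],[[0.067,0,0.058],[0,-0.0125,0],-1],[[0.09,0,0.079],[0,-0.017,0],-1],[[0.114,0,0.101],[0,-0.0215,0],-1],[[0.136,0,0.123],[0,-0.026,0],-1],[[0.158,0,0.145],[0,-0.0305,0],-1],[[0.181,0,0.168],[0,-0.035,0],-1],[[0.203,0,0.191],[0,-0.0395,0],-1],[[0.225,0,0.215],[0,-0.0442,0],-1]]'
python3 - <<'E'
from h import *
print(env.sense()['force'])
for p in (-8,-6,-4,-3,-2,0): print(p,arc(p))
c=env.read_camera('scene');P=cloud(c);cv2.imwrite('pics/s2.png',cv2.resize(c['frame'][150:300,150:350,::-1],None,fx=4,fy=4,interpolation=2))
E
```

```text
time: 11.9
eef_pos: [0.5232, -0.0797, 0.0124]
ee_rot: [-1.198, 1.219, -1.224]
force: [-0.7, -0.4, 0.2]
gripper_width: -0.0
[-0.7019062  -0.41647291  0.20206906]
-8 (array([-0.005,  0.004, -0.004]), array([-0.0013,  0.0004,  0.0002]))
-6 (array([0.054, 0.004, 0.047]), array([-0.0013, -0.0107,  0.0002]))
-4 (array([0.112, 0.004, 0.1  ]), array([-0.0013, -0.0218,  0.0002]))
-3 (array([0.14 , 0.004, 0.127]), array([-0.0013, -0.0274,  0.0002]))
-2 (array([0.168, 0.004, 0.154]), array([-0.0013, -0.0329,  0.0002]))
0 (array([0.221, 0.004, 0.211]), array([-0.0013, -0.044 ,  0.0003]))
```

View pics/s2.png

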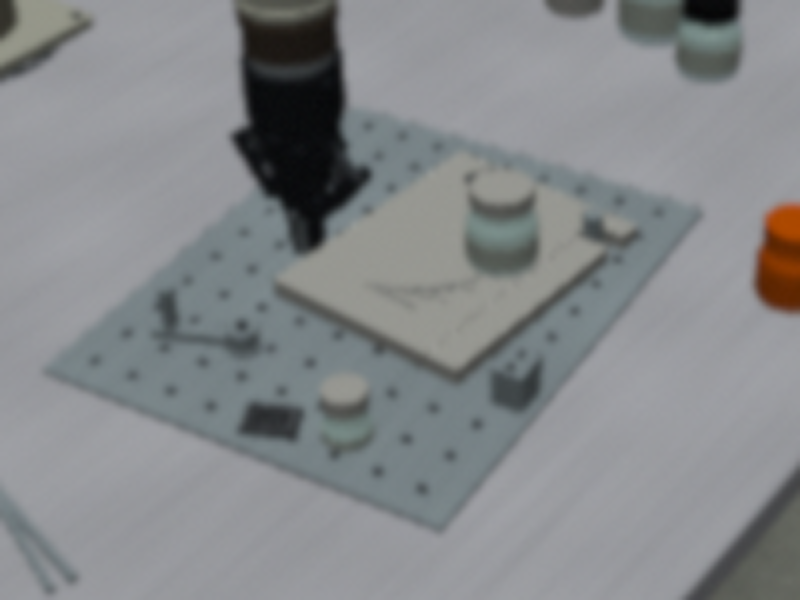

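The scene crop shows the board turning with its notch on the peg at (605,228) and the jar upright at (500,220). The board's far-right corner (458,375) is nearing the stop at (515,385).

```bash
python3 -m handwheel '[[[0.02,0,0.018],[0,-0.004,0],-1],[[0.04,0,0.035],[0,-0.008,0],-1],[[0.06,0,0.052],[0,-0.012,0],-1],[[0.08,0,0.07],[0,-0.0155,0],-1],[[0.097,0,0.086],[0,-0.019,0],-1],[[0.112,0,0.1],[0,-0.0218,0],-1],[[0.126,0,0.113],[0,-0.0245,0],-1],[[0.14,0,0.127],[0,-0.0274,0],-1],[[0.154,0,0.14],[0,-0.03,0],-1],[[0.168,0,0.154],[0,-0.033,0],-1]]'
python3 - <<'E'
from h import *
print(env.sense()['force'])
for p in (-2,-1,0,1): print(p,arc(p))
E
```

```text
time: 12.95
eef_pos: [0.539, -0.0974, 0.0126]
ee_rot: [-1.246, 1.141, -1.148]
force: [-0.3, -0.0, -0.4]
gripper_width: -0.0
[-0.26578504 -0.01202619 -0.39518444]
-2 (array([-0.006,  0.006, -0.005]), array([-0.0015,  0.0003,  0.0005]))
-1 (array([0.024, 0.006, 0.02 ]), array([-0.0015, -0.0053,  0.0005]))
0 (array([0.053, 0.006, 0.046]), array([-0.0015, -0.0108,  0.0005]))
1 (array([0.082, 0.006, 0.072]), array([-0.0015, -0.0164,  0.0005]))
```

```bash
python3 -m handwheel '[[[0.006,0,0.004],[0,-0.001,0],-1],[[0.01,0,0.008],[0,-0.002,0],-1],[[0.014,0,0.011],[0,-0.003,0],-1],[[0.018,0,0.015],[0,-0.004,0],-1],[[0.022,0,0.018],[0,-0.005,0],-1],[[0.025,0,0.021],[0,-0.0055,0],-1],[[0.028,0,0.024],[0,-0.006,0],-1],[[0.031,0,0.027],[0,-0.0065,0],-1],[[0.034,0,0.03],[0,-0.007,0],-1],[[0.037,0,0.033],[0,-0.0075,0],-1]]'
python3 - <<'E'
from h import *
np.set_printoptions(precision=4,suppress=True)
print(env.sense()['force'])
for p in (-1,0,.5): print(p,arc(p))
c=env.read_camera('side');P=cloud(c)
cv2.imwrite('pics/d3.png',cv2.resize(c['frame'][160:320,200:370,::-1],None,fx=4,fy=3.7,interpolation=2))
E
```

```text
time: 13.95
eef_pos: [0.5426, -0.1008, 0.0125]
ee_rot: [-1.257, 1.123, -1.131]
force: [-1.8, 0.0, -0.0]
gripper_width: -0.0004
[-1.8236  0.02   -0.0033]
-1 (array([-0.014,  0.005, -0.012]), array([-0.0015,  0.0023,  0.0005]))
0 (array([0.016, 0.006, 0.013]), array([-0.0015, -0.0033,  0.0005]))
0.5 (array([0.031, 0.006, 0.025]), array([-0.0014, -0.006 ,  0.0005]))
```

View pics/d3.png

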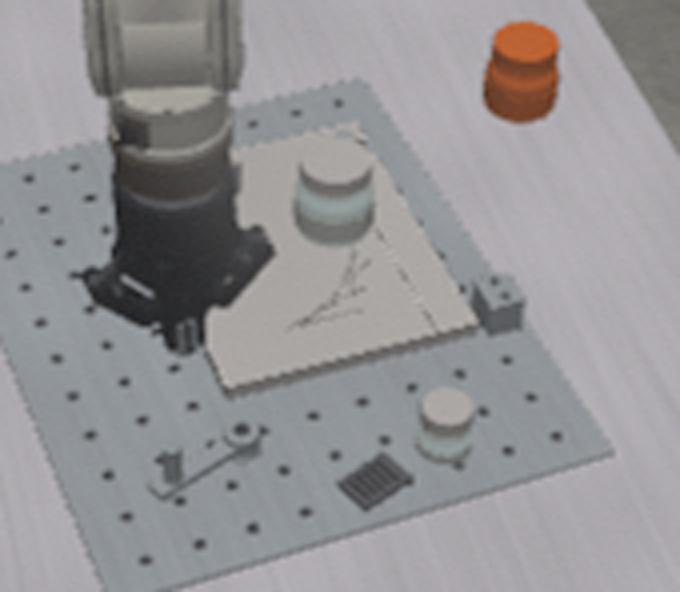

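The side crop shows the far edge almost at the stop (490,305), with the notch on the peg and the jar upright. Next I creep in.

```bash
python3 -m handwheel '[[[0.004,0,0.003],[0,-0.0008,0],-1],[[0.007,0,0.006],[0,-0.0015,0],-1],[[0.01,0,0.008],[0,-0.002,0],-1],[[0.012,0,0.01],[0,-0.0025,0],-1],[[0.014,0,0.012],[0,-0.003,0],-1],[[0.015,0,0.013],[0,-0.003,0],-1],[[0.015,0,0.013],[0,-0.003,0],-1],[[0.015,0,0.013],[0,-0.003,0],-1],[[0.015,0,0.013],[0,-0.003,0],-1],[[0.015,0,0.013],[0,-0.003,0],-1]]'
```

```text
time: 15.0
eef_pos: [0.5441, -0.1022, 0.0126]
ee_rot: [-1.261, 1.116, -1.124]
force: [-0.0, -0.2, -0.8]
gripper_width: -0.0002
```

```bash
python3 -m handwheel '[[[0.003,0,0.003],[0,0,0],-1],[[0.005,0,0.005],[0,0,0],-1],[[0.005,0,0.007],[0,0,0],-1],[[0.005,0,0.009],[0,0,0],-1],[[0.005,0,0.011],[0,0,0],-1],[[0.005,0,0.013],[0,0,0],-1],[[0.005,0,0.015],[0,0,0],-1],[[0.005,0,0.015],[0,0,0],-1],[[0.005,0,0.015],[0,0,0],-1],[[0.005,0,0.015],[0,0,0],-1]]'
```

```text
time: 16.0
eef_pos: [0.5454, -0.1027, 0.0125]
ee_rot: [-1.262, 1.117, -1.124]
force: [-2.1, -2.3, 1.1]
gripper_width: 0.0001
```

```bash
python3 -m handwheel '[[[0,0,0.002],[0,0,0],-1],[[0,0,0.004],[0,0,0],-1],[[0,0,0.006],[0,0,0],-1],[[0,0,0.008],[0,0,0],-1],[[0,0,0.01],[0,0,0],-1],[[0,0,0.01],[0,0,0],-1],[[0,0,0.01],[0,0,0],-1],[[0,0,0.01],[0,0,0],-1],[[0,0,0.01],[0,0,0],-1],[[0,0,0.01],[0,0,0],-1]]'; python3 -c "
from h import *
print(env.sense()['force'],arc(0),arc(.5))"
```

```text
time: 17.0
eef_pos: [0.5464, -0.1026, 0.0125]
ee_rot: [-1.262, 1.117, -1.124]
force: [-3.0, -1.7, 0.9]
gripper_width: 0.0005
[-3.00064511 -1.71538453  0.92615705] (array([-0.006,  0.005, -0.023]), array([-0.0013, -0.0003,  0.0006])) (array([ 0.009,  0.005, -0.011]), array([-0.0013, -0.0031,  0.0006]))
```

```bash
python3 -m handwheel '[[[0.002,0,0.002],[0,0,0],-1],[[0.004,0,0.004],[0,0,0],-1],[[0.006,0,0.006],[0,0,0],-1],[[0.008,0,0.008],[0,0,0],-1],[[0.01,0,0.01],[0,0,0],-1],[[0.01,0,0.01],[0,0,0],-1],[[0.01,0,0.01],[0,0,0],-1],[[0.01,0,0.01],[0,0,0],-1],[[0.01,0,0.01],[0,0,0],-1],[[0.01,0,0.01],[0,0,0],-1]]'; python3 - <<'E'
from h import *
np.set_printoptions(precision=4,suppress=True)
print(env.sense()['force'])
c=env.read_camera('side');P=cloud(c)
g=c['frame'][180:270,240:370,::-1]
cv2.imwrite('pics/d4.png',cv2.resize(g,None,fx=6,fy=6,interpolation=2))
E
```

```text
time: 18.0
eef_pos: [0.5469, -0.103, 0.0124]
ee_rot: [-1.262, 1.118, -1.122]
force: [-5.9, -1.3, 2.8]
gripper_width: -0.0002
[-5.8919 -1.2765  2.8229]
```

View pics/d4.png

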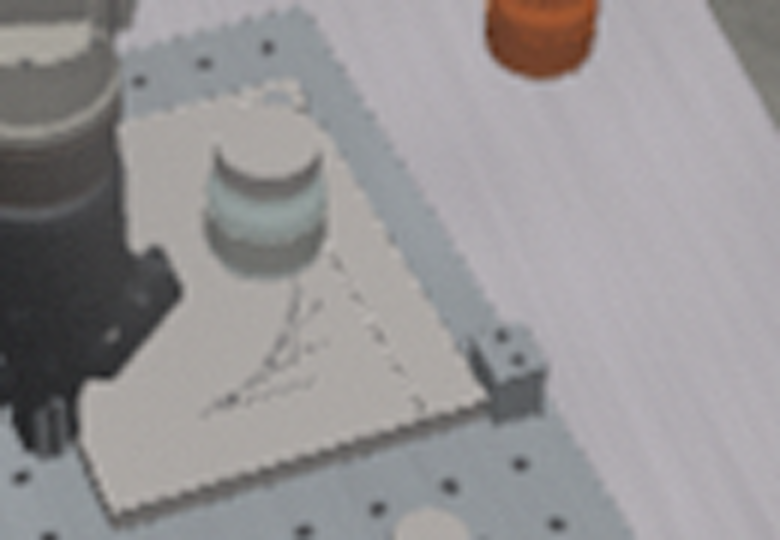

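The far-right edge now bears on the stop at about (490,385), and the force is building. Row shifts count from the measured pose, so I push 0.8 mm ahead of it.

```bash
python3 -m handwheel '[[[0,0,0.005],[0,0,0],-1],[[0,0,0.006],[0,0,0],-1],[[0,0,0.007],[0,0,0],-1],[[0,0,0.008],[0,0,0],-1],[[0,0,0.008],[0,0,0],-1],[[0,0,0.008],[0,0,0],-1],[[0,0,0.008],[0,0,0],-1],[[0,0,0.008],[0,0,0],-1],[[0,0,0.008],[0,0,0],-1],[[0,0,0.008],[0,0,0],-1]]'
```

```text
time: 19.05
eef_pos: [0.5469, -0.103, 0.0124]
ee_rot: [-1.263, 1.119, -1.122]
force: [-5.8, -1.4, 3.4]
gripper_width: -0.0001
```

```bash
python3 -m handwheel '[[[0,0,0.008],[0,0,0],-1],[[0,0,0.009],[0,0,0],-1],[[0,0,0.01],[0,0,0],-1],[[0,0,0.011],[0,0,0],-1],[[0,0,0.012],[0,0,0],-1],[[0,0,0.012],[0,0,0],-1],[[0,0,0.012],[0,0,0],-1],[[0,0,0.012],[0,0,0],-1],[[0,0,0.012],[0,0,0],-1],[[0,0,0.012],[0,0,0],-1]]'
```

```text
time: 20.05
eef_pos: [0.547, -0.103, 0.0124]
ee_rot: [-1.264, 1.12, -1.121]
force: [-7.1, -2.2, 3.3]
gripper_width: 0.0003
```

```bash
python3 -m handwheel '[[[0,0,0.012],[0,0,0],-1],[[0,0,0.014],[0,0,0],-1],[[0,0,0.016],[0,0,0],-1],[[0,0,0.018],[0,0,0],-1],[[0,0,0.018],[0,0,0],-1],[[0,0,0.018],[0,0,0],-1],[[0,0,0.018],[0,0,0],-1],[[0,0,0.018],[0,0,0],-1],[[0,0,0.018],[0,0,0],-1],[[0,0,0.018],[0,0,0],-1]]'
```

```text
time: 21.05
eef_pos: [0.547, -0.103, 0.0124]
ee_rot: [-1.267, 1.123, -1.12]
force: [-7.8, -1.8, 6.0]
gripper_width: 0.0002
```

```bash
python3 -m handwheel '[[[0,-0.002,0.019],[0,0,0],-1],[[0,-0.003,0.02],[0,0,0],-1],[[0,-0.003,0.02],[0,0,0],-1],[[0,-0.003,0.02],[0,0,0],-1],[[0,-0.003,0.02],[0,0,0],-1],[[0,-0.003,0.02],[0,0,0],-1],[[0,-0.003,0.02],[0,0,0],-1],[[0,-0.003,0.02],[0,0,0],-1],[[0,-0.003,0.02],[0,0,0],-1],[[0,-0.003,0.02],[0,0,0],-1]]'
```

```text
time: 22.05
eef_pos: [0.547, -0.1029, 0.0125]
ee_rot: [-1.27, 1.126, -1.119]
force: [-7.8, -2.8, 5.5]
gripper_width: 0.0
```

```bash
python3 -m handwheel '[[[0,-0.003,0.02],[0,0,0],-1],[[0,-0.004,0.023],[0,0,0],-1],[[0,-0.004,0.023],[0,0,0],-1],[[0,-0.004,0.023],[0,0,0],-1],[[0,-0.004,0.023],[0,0,0],-1],[[0,-0.004,0.023],[0,0,0],-1],[[0,-0.004,0.023],[0,0,0],-1],[[0,-0.004,0.023],[0,0,0],-1],[[0,-0.004,0.023],[0,0,0],-1],[[0,-0.004,0.023],[0,0,0],-1]]'; python3 -c "
from h import *
print(env.sense()['force'],rot(env.sense()['ee_rot']))"
```

```text
time: 23.05
eef_pos: [0.547, -0.1029, 0.0126]
ee_rot: [-1.273, 1.129, -1.117]
force: [-8.1, -2.4, 5.1]
gripper_width: -0.0003
[-8.11807239 -2.37274202  5.05221355] [[ 0.11815476 -0.01151896  0.99292838]
 [-0.99299439 -0.00264278  0.11813195]
 [ 0.00126333 -0.99993016 -0.01175052]]
```

Pressing held for over 2 s at about 8.4 N horizontal, 9.9 N total. Now I back off and rise, then check.

```bash
python3 -m handwheel '[[[0,0,0],[0,0,0],-1],[[0,0,-0.04],[0,0,0],-1],[[0,0,-0.1],[0,0,0],-1],[[0,0,-0.2],[0,0,0],-1],[[0,-0.1,-0.3],[0,0,0],-1],[[0,-0.3,-0.3],[0,0,0],-1],[[0,-0.5,-0.3],[0,0,0],-1],[[0,-0.65,-0.3],[0,0,0],-1],[[0,-0.65,-0.3],[0,0,0],-1],[[0,-0.65,-0.3],[0,0,0],-1]]'
python3 - <<'E'
from h import *
np.set_printoptions(precision=4,suppress=True)
for n in('side','scene'):
    c=env.read_camera(n);P=cloud(c);piv=s2w((-.168,-.235))
    m=(P[...,2]>.03)&(P[...,2]<.06)&(np.linalg.norm(P[...,:2]-piv,axis=-1)<.075)&(P[...,0]<piv[0]-.015)
    Q=P[m];print(n,len(Q),np.median(Q,0),Q.min(0) if len(Q) else 0,Q.max(0) if len(Q) else 0)
    for d in env.recognise(n,'catch_pin')[:2]:
        u,v=d['position'][0]*560,d['position'][1]*420;print(d['conf'],u,v,atz(c,u,v,.037),P[int(v),int(u)])
print(piv,goal([.527,-.250,.078],28))
E
```

```text
time: 24.05
eef_pos: [0.5178, -0.1064, 0.0784]
ee_rot: [-1.272, 1.128, -1.118]
force: [-0.4, 0.5, 1.1]
gripper_width: 0.0001
side 46 [ 0.5094 -0.2223  0.0511] [ 0.5043 -0.2266  0.031 ] [ 0.5159 -0.2134  0.0599]
0.55 249.31199999999998 283.206 [ 0.5263 -0.2169  0.037 ] [ 0.528  -0.2035  0.0201]
scene 34 [ 0.5131 -0.2213  0.0447] [ 0.5055 -0.2253  0.0307] [ 0.5174 -0.2144  0.0575]
0.76 203.11200000000002 235.41 [ 0.5677 -0.2293  0.037 ] [ 0.5436 -0.208   0.0134]
[ 0.5595 -0.193 ] (array([ 1.44 , -0.009, -0.071]), array([ 0.0031, -0.6179, -0.0041]))
```

```bash
python3 -m handwheel '[[[0.2,0,0],[0,-0.04,0],-1],[[0.4,0,0],[0,-0.08,0],-1],[[0.6,0,0],[0,-0.12,0],-1],[[0.8,0,0],[0,-0.165,0],-1],[[1,0,0],[0,-0.21,0],-1],[[1,0,0],[0,-0.255,0],-1],[[1,0,0],[0,-0.3,0],-1],[[1,0,0],[0,-0.34,0],-1],[[1,0,-0.03],[0,-0.38,0],-1],[[1,0,-0.07],[0,-0.42,0],-1]]'
python3 -c "
from h import *
print(goal([.527,-.250,.078],28),goal([.527,-.250,.032],28),env.sense()['qpos'])"
```

```text
time: 25.25
eef_pos: [0.5213, -0.2061, 0.076]
ee_rot: [-1.571, 0.112, -0.088]
force: [-1.0, 0.1, 0.3]
gripper_width: 0.0001
(array([ 0.112, -0.021, -0.429]), array([-0.0004, -0.1962, -0.0049])) (array([ 0.119,  0.439, -0.427]), array([-0.0004, -0.1962, -0.0049])) [-0.37264066  0.48047305 -0.06825312  1.03572819 -0.00694854 -0.24501408]
```

Now move to behind the pin and descend.

```bash
python3 -m handwheel '[[[0.03,0,-0.12],[0,-0.04,0],-1],[[0.06,0,-0.25],[0,-0.08,0],-1],[[0.1,0,-0.38],[0,-0.12,0],-1],[[0.12,0,-0.43],[0,-0.16,0],-1],[[0.12,0,-0.43],[0,-0.196,0],-1],[[0.12,0.12,-0.43],[0,-0.196,-0.004],-1],[[0.12,0.24,-0.43],[0,-0.196,-0.004],-1],[[0.12,0.36,-0.43],[0,-0.196,-0.004],-1],[[0.12,0.44,-0.43],[0,-0.196,-0.004],-1],[[0.12,0.44,-0.43],[0,-0.196,-0.004],-1]]'
cat >> h.py <<'E'
def pin(beta,off=.0205):
    "pushing pose with the arm at station catch angle beta (rad)"
    b=SA+np.pi/2+beta; t=np.array([np.sin(b),-np.cos(b)]); p=s2w((-.168,-.235))+.055*np.array([np.cos(b),np.sin(b)])-off*t
    return goal([*p,.032],np.degrees(np.arctan2(t[1],t[0]))-90)
E
python3 - <<'E'
from h import *
np.set_printoptions(precision=4,suppress=True)
for b in (1.94,1.8,1.6,1.4,1.2,1.0): print(b,pin(b))
c=env.read_camera('side');cv2.imwrite('pics/d5.png',cv2.resize(c['frame'][160:320,200:370,::-1],None,fx=4,fy=3.7,interpolation=2))
E
```

```text
time: 26.25
eef_pos: [0.5258, -0.2496, 0.0299]
ee_rot: [-1.533, -0.378, 0.387]
force: [-0.8, -0.6, 0.1]
gripper_width: -0.0
1.94 (array([ 0.014, -0.021,  0.135]), array([-0.0017, -0.0005, -0.0015]))
1.8 (array([-0.01 , -0.02 ,  0.214]), array([-0.0015,  0.044 , -0.0016]))
1.6 (array([-0.023, -0.02 ,  0.33 ]), array([-0.0014,  0.1077, -0.0018]))
1.4 (array([-0.014, -0.019,  0.447]), array([-0.0012,  0.1713, -0.0019]))
1.2 (array([ 0.019, -0.019,  0.56 ]), array([-0.001 ,  0.235 , -0.0021]))
1.0 (array([ 0.073, -0.018,  0.664]), array([-0.0008,  0.2987, -0.0022]))
```

View pics/d5.png

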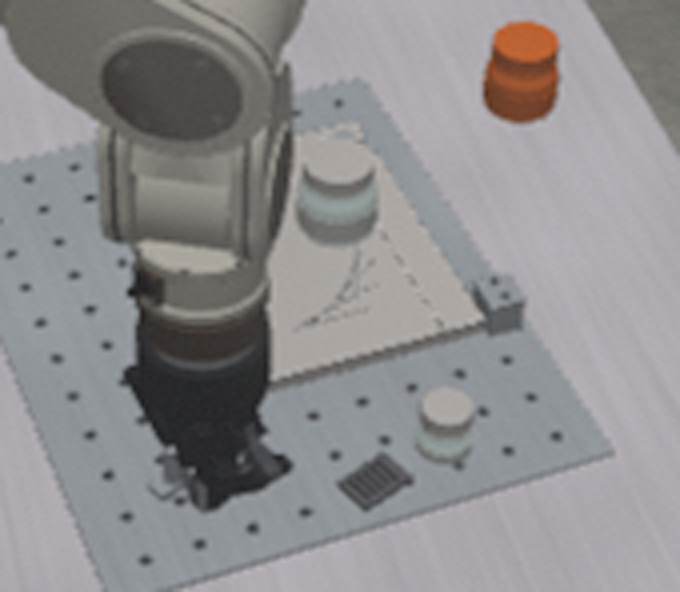

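The board stays on the stop and the fingers are behind the pin. Now the swing.

```bash
python3 -m handwheel '[[[0.014,-0.01,0.05],[0,0,0],-1],[[0.014,-0.02,0.1],[0,0,0],-1],[[0.014,-0.02,0.135],[0,0,0],-1],[[0,-0.02,0.175],[0,0.022,0],-1],[[-0.01,-0.02,0.214],[0,0.044,0],-1],[[-0.017,-0.02,0.26],[0,0.07,0],-1],[[-0.022,-0.02,0.31],[0,0.096,0],-1],[[-0.022,-0.02,0.355],[0,0.121,0],-1],[[-0.02,-0.02,0.4],[0,0.146,0],-1],[[-0.014,-0.02,0.447],[0,0.171,0],-1]]'
python3 - <<'E'
from h import *
np.set_printoptions(precision=4,suppress=True)
print(env.sense()['force'])
for b in (1.4,1.2,1.,.9,.8,.7,.6): print(b,pin(b))
E
```

```text
time: 27.3
eef_pos: [0.505, -0.2117, 0.0338]
ee_rot: [-1.571, 0.044, -0.039]
force: [0.5, -3.0, -0.8]
gripper_width: -0.0004
[ 0.4853 -3.0424 -0.7622]
1.4 (array([-0.015,  0.018,  0.009]), array([ 0.0003, -0.0008, -0.0009]))
1.2 (array([-0.045,  0.018,  0.122]), array([ 0.0004,  0.0629, -0.0009]))
1.0 (array([-0.052,  0.018,  0.239]), array([ 0.0005,  0.1265, -0.0009]))
0.9 (array([-0.046,  0.018,  0.298]), array([ 0.0005,  0.1584, -0.0008]))
0.8 (array([-0.035,  0.018,  0.355]), array([ 0.0005,  0.1902, -0.0008]))
0.7 (array([-0.018,  0.018,  0.412]), array([ 0.0006,  0.222 , -0.0008]))
0.6 (array([0.004, 0.018, 0.466]), array([ 0.0006,  0.2539, -0.0008]))
```

Contact is at 3 N, as expected. I continue to 0.6 rad.

```bash
python3 -m handwheel '[[[-0.03,0,0.065],[0,0.03,0],-1],[[-0.045,0,0.122],[0,0.063,0],-1],[[-0.05,0,0.18],[0,0.095,0],-1],[[-0.052,0,0.239],[0,0.1265,0],-1],[[-0.046,0,0.298],[0,0.158,0],-1],[[-0.035,0,0.355],[0,0.19,0],-1],[[-0.027,0,0.384],[0,0.206,0],-1],[[-0.018,0,0.412],[0,0.222,0],-1],[[-0.007,0,0.44],[0,0.238,0],-1],[[0.004,0,0.466],[0,0.254,0],-1]]'
python3 - <<'E'
from h import *
np.set_printoptions(precision=4,suppress=True)
print(env.sense()['force'])
for b in (.6,.5,.4,.3,.2,.1,0,-.05): print(b,pin(b))
E
```

```text
time: 28.3
eef_pos: [0.5081, -0.1659, 0.0345]
ee_rot: [-1.47, 0.667, -0.666]
force: [-0.5, -2.7, 0.3]
gripper_width: -0.0002
[-0.5052 -2.7013  0.2648]
0.6 (array([-0.007,  0.025,  0.003]), array([ 0.0011, -0.0009,  0.0003]))
0.5 (array([-0.025,  0.025,  0.059]), array([0.0011, 0.0309, 0.0004]))
0.4 (array([-0.037,  0.025,  0.116]), array([0.0011, 0.0627, 0.0004]))
0.3 (array([-0.043,  0.025,  0.174]), array([0.0011, 0.0946, 0.0005]))
0.2 (array([-0.044,  0.025,  0.233]), array([0.001 , 0.1264, 0.0006]))
0.1 (array([-0.039,  0.024,  0.291]), array([0.001 , 0.1582, 0.0006]))
0 (array([-0.027,  0.024,  0.349]), array([0.001 , 0.19  , 0.0007]))
-0.05 (array([-0.02 ,  0.024,  0.377]), array([0.001 , 0.206 , 0.0007]))
```

```bash
python3 -m handwheel '[[[-0.014,0.01,0.03],[0,0.015,0],-1],[[-0.025,0.01,0.059],[0,0.031,0],-1],[[-0.031,0.01,0.088],[0,0.047,0],-1],[[-0.037,0.01,0.116],[0,0.063,0],-1],[[-0.04,0.01,0.145],[0,0.079,0],-1],[[-0.043,0.01,0.174],[0,0.095,0],-1],[[-0.044,0.01,0.204],[0,0.11,0],-1],[[-0.044,0.01,0.233],[0,0.126,0],-1],[[-0.042,0.01,0.262],[0,0.142,0],-1],[[-0.039,0.01,0.285],[0,0.158,0],-1]]'
python3 - <<'E'
from h import *
np.set_printoptions(precision=4,suppress=True)
print(env.sense()['force'])
for b in (.1,0,-.05): print(b,pin(b))
E
```

```text
time: 29.3
eef_pos: [0.5265, -0.1445, 0.034]
ee_rot: [-1.31, 1.046, -1.048]
force: [-3.0, -0.7, 2.0]
gripper_width: 0.0002
[-3.0212 -0.6543  2.0198]
0.1 (array([-0.004,  0.02 ,  0.011]), array([ 0.001 , -0.0005,  0.0012]))
0 (array([-0.022,  0.02 ,  0.067]), array([0.001 , 0.0313, 0.0012]))
-0.05 (array([-0.028,  0.02 ,  0.096]), array([0.001 , 0.0472, 0.0013]))
```

```bash
python3 -m handwheel '[[[-0.003,0,0.01],[0,0.005,0],-1],[[-0.006,0,0.02],[0,0.01,0],-1],[[-0.01,0,0.03],[0,0.015,0],-1],[[-0.014,0,0.04],[0,0.02,0],-1],[[-0.018,0,0.05],[0,0.025,0],-1],[[-0.02,0,0.058],[0,0.03,0],-1],[[-0.022,0,0.066],[0,0.031,0],-1],[[-0.022,0,0.072],[0,0.031,0],-1],[[-0.022,0,0.078],[0,0.031,0],-1],[[-0.022,0,0.084],[0,0.031,0],-1]]'
python3 - <<'E'
from h import *
np.set_printoptions(precision=4,suppress=True)
print(env.sense()['force'],pin(0))
E
```

```text
time: 30.3
eef_pos: [0.5337, -0.1406, 0.034]
ee_rot: [-1.27, 1.12, -1.121]
force: [-3.6, -2.4, 3.4]
gripper_width: 0.0002
[-3.6347 -2.419   3.3601] (array([ 0.001,  0.02 , -0.012]), array([0.0013, 0.0003, 0.0014]))
```

```bash
python3 -m handwheel '[[[0,0,0.004],[0,0,0],-1],[[0,0,0.008],[0,0,0],-1],[[0,0,0.012],[0,0,0],-1],[[0,0,0.016],[0,0,0],-1],[[0,0,0.02],[0,0,0],-1],[[0,0,0.022],[0,0,0],-1],[[0,0,0.024],[0,0,0],-1],[[0,0,0.024],[0,0,0],-1],[[0,0,0.024],[0,0,0],-1],[[0,0,0.024],[0,0,0],-1]]'
python3 - <<'E'
from h import *
print(env.sense()['force'],pin(0))
E
```

```text
time: 31.3
eef_pos: [0.5339, -0.1406, 0.0339]
ee_rot: [-1.273, 1.123, -1.119]
force: [-8.2, -2.2, 7.0]
gripper_width: -0.0003
[-8.15422543 -2.19142379  7.01413533] (array([ 0.001,  0.019, -0.014]), array([0.0026, 0.0001, 0.0014]))
```

It hit the hard stop: 0.2 mm of motion at 8 N. Back off, raise and check.

```bash
python3 -m handwheel '[[[0,0,0],[0,0,0],-1],[[0,0,-0.05],[0,0,0],-1],[[0,0,-0.15],[0,0,0],-1],[[0,0,-0.3],[0,0,0],-1],[[0,-0.2,-0.35],[0,0,0],-1],[[0,-0.4,-0.4],[0,0,0],-1],[[0,-0.6,-0.4],[0,0,0],-1],[[0,-0.8,-0.4],[0,0,0],-1],[[0,-1,-0.4],[0,0,0],-1],[[0,-1,-0.4],[0,0,0],-1]]'
python3 -m handwheel '[[[-0.2,-0.2,-0.1],[0,0,0],-1],[[-0.4,-0.4,-0.2],[0,0,0],-1],[[-0.6,-0.6,-0.3],[0,0,0],-1],[[-0.8,-0.8,-0.3],[0,0,0],-1],[[-1,-1,-0.3],[0,0,0],-1],[[-1,-1,-0.3],[0,0,0],-1],[[-1,-1,-0.3],[0,0,0],-1],[[-1,-1,-0.3],[0,0,0],-1],[[-1,-1,-0.3],[0,0,0],-1],[[-1,-1,-0.3],[0,0,0],-1]]'
python3 - <<'E'
from h import *
np.set_printoptions(precision=4,suppress=True)
c=env.read_camera('wrist');cv2.imwrite('pics/w6.png',c['frame'][...,::-1]);P=cloud(c)
v,u=np.mgrid[:420,:560]
m=(P[...,2]>.045)&(P[...,2]<.06)&(np.linalg.norm(P[...,:2]-s2w((-.168,-.18)),axis=-1)<.04);Q=P[m]
if len(Q): p=(Q.min(0)+Q.max(0))/2;print('pin',len(Q),p,'stn',w2s(p[:2]),'want (-.168,-.180)')
m=(P[...,2]>.084)&(P[...,2]<.095)&(P[...,0]>.5);Q=P[m];p=(Q.min(0)+Q.max(0))/2;print('jar top',p,Q.max(0)-Q.min(0),Q[:,2].std())
E
```

```text
time: 32.3
eef_pos: [0.497, -0.1452, 0.1371]
ee_rot: [-1.27, 1.117, -1.123]
force: [-0.3, 0.1, -0.0]
gripper_width: -0.0002
time: 33.3
eef_pos: [0.4548, -0.0495, 0.2355]
ee_rot: [-1.27, 1.12, -1.123]
force: [-0.1, 0.3, -0.2]
gripper_width: 0.0
pin 153 [ 0.554  -0.1381  0.0504] stn [-0.1669 -0.1798] want (-.168,-.180)
jar top [ 0.6665 -0.0135  0.0875] [0.0379 0.0491 0.007 ] 0.0010227966972706224
```

View pics/w6.png

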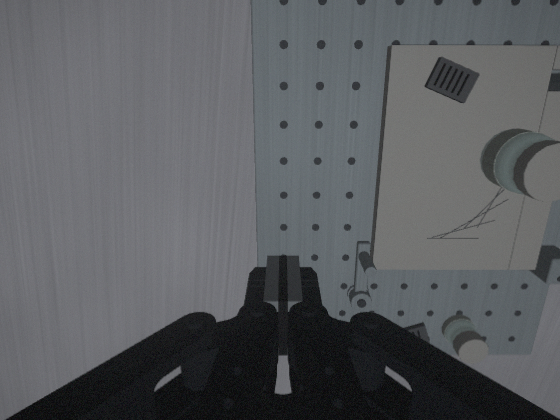

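The wrist view shows:
- The catch shut behind the near edge, with its arm running (362,242) to (358,300).
- The board square to the plate.
- The jar upright at (530,165) and the cassette on the board at (452,80).
- The small pot at (465,335) undisturbed.

One numeric check of the board's yaw before I hand it in.

```bash
python3 - <<'E'
from h import *
np.set_printoptions(precision=1,suppress=True)
c=env.read_camera('wrist')
a=atz(c,373,268.5,.021)[:2];b=atz(c,537,269.5,.021)[:2];n=atz(c,391,45,.021)[:2]
print('corners stn mm',w2s(a)*1000,w2s(b)*1000,w2s(n)*1000,'want (-158,-198),(22,-198),(-158,30)')
print('force',env.sense()['force']); print(env.job_done())
E
```

```text
corners stn mm [-155.  -195.3] [  25.2 -196.4] [-156.7   30.7] want (-158,-198),(22,-198),(-158,30)
force [ 0.1  0.5 -0.2]
the job is handed in; nothing more can be done
None
```

The board is turned home against the stop and the catch is fully shut behind it. I handed the job in at about 33.4 s of the 54 s allowed.

- **Board:** I pushed the near edge about 55 mm from the corner, along an arc of some 21° about the peg, until the far edge bore on the stop. In the last picture the corners are within about 3 mm of home, all offset the same way (camera calibration is good to about 2 mm), and the board is parallel to the plate to within about half a degree.
- **Pressing:** The readings at the end of each one-second call were 8.0 to 8.5 N horizontal, 9.9 to 10.0 N in total, for at least 2 s. About 5 to 6 N of that was vertical at the finger, from friction on the edge. Forces were only read at the end of each call, so a brief peak in between would not show; the highest total read on the board was 10.0 N.
- **Catch:** I swung the pin round until it met the hard stop, where 8 N horizontal (11 N in total) moved it only 0.2 mm. The pin measured at station (-167, -180) mm, against (-168, -180) for fully shut.
- **Everything else:** In the last picture the jar stands upright on the board, the cassette is on it and the small pot is undisturbed. The robot was clear and touching nothing. I did not measure the other bystanders again at the end; the arm never went near those on the table.

One transit turn went the wrong way early on and was corrected in free air. The first plate fit from the scene camera was about 10 mm off, so I dropped it and used the side and wrist cameras.

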